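# Gauge the tang bores of rasp handles on an indexing jig and sort them

### The job

Some of the new rasp handles on the indexing jig were bored too short: turn the table clockwise (seen from above) by its star knob, station by station, and at every handle that stands under the depth pin, beginning with one that may be there already, push the pin down until it bottoms in the bore and read its red ring against the top of the guide bush. Put each handle whose ring came flush (full depth) in the green tray and each whose ring stayed about 15 mm above the bush (short bore) in the orange tray. Leave the pin pulled right up and the table clicked into a station, and do not disturb the horseshoe and the hammer on the bench.

Things in the scene. Friction and masses are not known exactly. Their poses are not given: they have to be found in the camera images.
- jig: fixed green base of the indexing jig. Origin on the bench on the axis of its rotary table, z up. Its -x side carries the gauge post (190 mm from the axis, 30 x 44 mm) with an arm, 36 mm wide, top 156 mm high, to the guide bush 110 mm from the axis. Beside it, at 144 degrees from its +x, is the spring detent, 28 mm high, out to 210 mm
- turret (a joint): angle of the rotary table, rad, anticlockwise from above, endless. Clicks at each multiple of 2 pi / 5, where a cup is under the bush: the detent pulls in from 0.07 rad either side and takes about 0.25 N m to leave; between clicks it turns freely and stays put. It cannot turn with the pin down in a bore
- turret_knob (a point): black star knob with red cap on the table's centre column: 43 mm diameter, 34 mm tall; this is its centre, 185 mm above the bench. Column below 26 mm thick. Table: steel disc of radius 130 mm, top 24 mm up, five cups (44 mm outside, 35 inside, 40 high) on a 110 mm radius at angles pi + k 2 pi / 5 + turret in the jig's frame
- pin (a joint): travel of the captive depth pin down from its top stop, m: 0 pulled right up, grows as pushed down, at most 0.084 (empty cup). About 3 N of friction holds it where left. It bottoms at about 0.077 in a full bore, 0.062 in a short one. At 0.010 or less it is clear of the handles
- pin_knob (a point): black round knob on top of the depth pin, 26 mm in diameter, 26 mm tall; this point is its centre, 131 mm above the pin's tip (277 mm above the bench when the pin is up)
- pin_ring (a point): red ring, 4 mm wide, round the 10 mm steel pin; this point is its centre, 93 mm above the tip. Level with the bush top when the pin bottoms in a full bore, 15 mm above it in a short one
- pin_tip (a point): lower end of the depth pin, on its axis
- bush (a point): centre of the top face of the guide bush (33 mm flange) that the pin runs in, 162 mm above the bench; the pin's axis is vertical through it
- handle_a_mid (a point): wooden rasp handle, 110 mm long, 0.09 kg, round butt 33 mm, upper part octagonal (33 to 36 mm) with a brass ferrule at the bored end. Starts upright, bore up, in a cup of the table, base 24 mm above the bench. Blind bore 16 mm wide, 65 mm deep if full, 50 mm if short: not told from outside. This point: its centre; z along it to the bored end
- handle_b_mid (a point): another such handle, alike in all that can be seen from outside; its bore may be full or short. Point and axes as for handle_a. 3 or 4 of the five handles are present
- handle_c_mid (a point): another such handle, alike in all that can be seen from outside; its bore may be full or short. Point and axes as for handle_a. 3 or 4 of the five handles are present
- handle_d_mid (a point): another such handle, alike in all that can be seen from outside; its bore may be full or short. Point and axes as for handle_a. 3 or 4 of the five handles are present
- handle_e_mid (a point): another such handle, alike in all that can be seen from outside; its bore may be full or short. Point and axes as for handle_a. 3 or 4 of the five handles are present
- tray_green: loose green plastic tray for handles with a full bore: 220 x 150 mm outside, 50 mm high, walls and floor 5 mm, about 0.8 kg. Origin: centre of the underside; x along its long side, z up. The two trays stand left and right of the jig and may be swapped
- tray_orange: loose orange plastic tray for handles with a short bore: 220 x 150 mm outside, 50 mm high, walls and floor 5 mm, about 0.8 kg. Origin: centre of the underside; x along its long side, z up. The two trays stand left and right of the jig and may be swapped
- horseshoe: steel horseshoe lying on the bench beyond the jig, about 130 x 130 x 9 mm; leave alone. Origin at its centre, underneath
- hammer: shoeing hammer lying on the bench beyond the jig, 320 mm long; leave alone. Origin at mid-length, underneath

How it is judged:
On the way, in this order (a step that is already met when the one before it is completed fails the run):
1. the depth pin has been pushed down until it bottoms in the bore of handle_a (in turn, as the table is turned clockwise; absent ones passed over) (z of pin_tip in the frame of handle_a_mid below -0.006 m and horizontal distance between pin_tip and handle_a_mid below 0.008 m and angle between handle_a_mid's own z axis and vertical below 0.15 rad), for 0.2 s.
2. the depth pin has been pushed down until it bottoms in the bore of handle_b (in turn, as the table is turned clockwise; absent ones passed over) (z of pin_tip in the frame of handle_b_mid below 0.009 m and horizontal distance between pin_tip and handle_b_mid below 0.008 m and angle between handle_b_mid's own z axis and vertical below 0.15 rad), for 0.2 s.
3. the depth pin has been pushed down until it bottoms in the bore of handle_c (in turn, as the table is turned clockwise; absent ones passed over) (z of pin_tip in the frame of handle_c_mid below -0.006 m and horizontal distance between pin_tip and handle_c_mid below 0.008 m and angle between handle_c_mid's own z axis and vertical below 0.15 rad), for 0.2 s.
4. the depth pin has been pushed down until it bottoms in the bore of handle_d (in turn, as the table is turned clockwise; absent ones passed over) (z of pin_tip in the frame of handle_d_mid below -0.006 m and horizontal distance between pin_tip and handle_d_mid below 0.008 m and angle between handle_d_mid's own z axis and vertical below 0.15 rad), for 0.2 s.
5. the depth pin has been pushed down until it bottoms in the bore of handle_e (in turn, as the table is turned clockwise; absent ones passed over) (z of pin_tip in the frame of handle_e_mid below 0.009 m and horizontal distance between pin_tip and handle_e_mid below 0.008 m and angle between handle_e_mid's own z axis and vertical below 0.15 rad), for 0.2 s.
At the end, for the whole second after the job is handed in: full-bore handles in the green tray, short-bore ones in the orange (centre inside the walls, under 75 mm above the tray's underside), released and at rest; pin up to within 12 mm of its top stop; table within 0.06 rad of a click (x of handle_a_mid in the frame of tray_green between -0.105 and 0.105 m and y of handle_a_mid in the frame of tray_green between -0.07 and 0.07 m and z of each of handle_a_mid, handle_c_mid, handle_d_mid in the frame of tray_green below 0.075 m and linear speed of each of handle_a, handle_b, handle_c, handle_d, handle_e below 0.03 m/s and x of handle_b_mid in the frame of tray_orange between -0.105 and 0.105 m and y of handle_b_mid in the frame of tray_orange between -0.07 and 0.07 m and z of each of handle_b_mid, handle_e_mid in the frame of tray_orange below 0.075 m and x of handle_c_mid in the frame of tray_green between -0.105 and 0.105 m and y of handle_c_mid in the frame of tray_green between -0.07 and 0.07 m and x of handle_d_mid in the frame of tray_green between -0.105 and 0.105 m and y of handle_d_mid in the frame of tray_green between -0.07 and 0.07 m and x of handle_e_mid in the frame of tray_orange between -0.105 and 0.105 m and y of handle_e_mid in the frame of tray_orange between -0.07 and 0.07 m and value of joint pin below 0.012 m and (value of joint turret between -12.6264 and -12.5064 rad or value of joint turret between -11.3697 and -11.2497 rad or value of joint turret between -10.1131 and -9.9931 rad or value of joint turret between -8.8565 and -8.7365 rad or value of joint turret between -7.5998 and -7.4798 rad or value of joint turret between -6.3432 and -6.2232 rad or value of joint turret between -5.0865 and -4.9665 rad or value of joint turret between -3.8299 and -3.7099 rad or value of joint turret between -2.5733 and -2.4533 rad or value of joint turret between -1.3166 and -1.1966 rad or value of joint turret between -0.06 and 0.06 rad or value of joint turret between 1.1966 and 1.3166 rad or value of joint turret between 2.4533 and 2.5733 rad or value of joint turret between 3.7099 and 3.8299 rad or value of joint turret between 4.9665 and 5.0865 rad or value of joint turret between 6.2232 and 6.3432 rad or value of joint turret between 7.4798 and 7.5998 rad or value of joint turret between 8.7365 and 8.8565 rad or value of joint turret between 9.9931 and 10.1131 rad or value of joint turret between 11.2497 and 11.3697 rad or value of joint turret between 12.5064 and 12.6264 rad) and velocity of joint turret between -0.05 and 0.05 rad/s); the robot touches nothing.
It fails at once if the horseshoe or the hammer is moved by more than 40 mm (distance of any of horseshoe, hammer from where it was at the start of the episode above 0.04 m).
Of handle_a, handle_b, handle_c, handle_d, handle_e only 3 to 4 are there at a start; the rules pass over those that are not, and their reading is None.
At some moment in a run one of tray_green, tray_orange may be knocked a few centimetres aside while the robot is not near it.
Once in a run the grip may slacken for a moment while it holds something.
It also fails if it takes over 210 s, if anything falls off the work surface, if the arm or the gripper's body presses on something with over 40 N, if the wrist force passes 120 N, or if a joint passes its speed limit or range.

### The arm

A 6-joint arm with a two-finger parallel gripper is mounted at the origin on the work surface. World frame = base frame: x ahead of the robot, y to its left, z up, the work surface at z = 0. Lengths are in m, angles in rad, forces in N, time in s.
With the tool pointing down it reaches from about 0.375 to 0.925 m from the base axis. Payload 5.7 kg.
Tool frame: the origin (TCP) lies midway between the tips of the shut fingers; the grasp point (between the pads) lies 19 mm behind it; x points along the fingers, z is the direction in which the jaws open and shut, and the axes are right-handed (so a half turn about x gives the same grasp; the last joint's range is limited). The gripper opens to 85 mm and grips with 20 to 120 N. Pads are 22 mm wide; open, the fingers measure 114 mm over their backs; the gripper's body (76 mm by 85 mm) begins 54 mm behind the grasp point. The pads swing forward as they close: fully open they stand 13 mm farther back than shut.
Start: joints at [-1.389, 0.359, 1.51, -0, 1.272, -0.115], TCP at [0.175, -0.574, 0.231] pointing down, gripper open.
Joint ranges: [-2.97, 2.97], [-1.01, 2.36], [0.21, 2.38], [-0.96, 4.11], [0.2, 2.71], [-2.98, 2.98]. Speed limits (rad/s): [2.39, 2.39, 3.14, 3.14, 3.14, 3.14].

### API

Orientations are given as a unit quaternion [w, x, y, z].
In Python, from station import bot gives the robot as it stands.
- The arm moves only by the shell command python3 -m jog 'ROWS' [OPENING] [FORCE]. ROWS is JSON, a list of rows, each a list of 6 numbers: the shift along the tool's x, y, z each as a share of 50 cm, from -1 to 1, then the turn, a rotation vector about the tool's x, y, z each as a share of 60 degrees, from -1 to 1. In form: [[dx, dy, dz, wx, wy, wz], ...]. A call has 1 to 8 rows; each row is the pose to reach, as a shift and turn from the pose measured when the call began, along the tool's axes at that moment; what a row does not reach only later rows make up. A row lasts 1/10 s, in which the tool goes at most 50 mm and 8.59 degrees, less where a joint would pass 70% of its speed; a pose out of reach is approached as far as the arm can. A call with a number of a shift or a turn outside -1 to 1 is refused whole. A call with a gripper value outside its range is refused whole. OPENING is the opening, from -1 (shut) to 1 (fully open), so that 0 is half open, set as the call begins (- or left out, the last holds). The fingers move at their own pace and stop on an object; FORCE is the grip in N (left out, the last holds). Time passes only in rows, so rows that repeat a pose let the fingers close. It gives the time, the measured TCP pose, the force and the opening at its end, in the units of the state.
- bot.read_state(): the state, without advancing time (a new reading comes with each control period).
- bot.capture(name): name is "scene" or "top" or "wrist"; returns (picture, depth): 420x560x3 uint8, red, green, blue; 420x560 float32, m along the optical axis (not along the pixel's ray), 0 where there is no reading.
- bot.camera_model(name): a dict with "camera_matrix" (3x3 intrinsics, pixels), "distortion" ([k1, k2, p1, p2, k3] as OpenCV has them; the pictures are not rectified), "R" (3x3) and "t" (3): a world point X has camera coordinates R X + t. Camera axes: x right, y down, z forward; pixel columns grow to the right and rows downward; lengths in m; the calibration is good to about 2 mm. A picture is of the moment at which its call begins: read the wrist's pose just before it. camera_model takes no time and is no camera call; for the wrist camera it gives the pose at the moment of the call.
- bot.close_job(): hands the job in, once; it reports no verdict.
The state is a dict: "t": time; "joints": joint angles; "qd": joint speeds; "effort": joint torques, N m; "ee_pos": TCP position; "tool_rot": TCP orientation; "contact_force": force on the tool from outside, world axes, zero at the start; "moment": the same for the moment, N m; "width": finger opening in m.
Only numpy, scipy, OpenCV 4.12 (cv2) and the standard library are available. Lean on these libraries where they do the work, as an engineer would, in place of code of your own. Each camera call takes 0.05 s, during which the arm holds its last target. There are 200 camera calls.

## Working session

There is one attempt and no reset: what is moved stays moved. The work goes in short steps, Python scripts to look and compute and a shell command to move; the robot and the scene stay as the last step left them, time stands still between calls to the robot, and variables do not carry over. Pictures are saved under pics/ and viewed, about 12 in all and at most 16, crops included, and the job is handed in when it is done.

```bash
ls; mkdir -p pics
python3 - <<'E'
from station import bot
import cv2,numpy as np
s=bot.read_state();print(s)
ims=[]
for n in("scene","top"):
    p,d=bot.capture(n);cv2.imwrite(f"pics/{n}0.png",p[...,::-1]);np.save(f"{n}_d.npy",d)
    m=bot.camera_model(n);print(n,{k:np.round(np.array(v),3).tolist() for k,v in m.items()})
E
```

```text
pics
{'t': 0.0, 'joints': array([-1.38908576e+00,  3.59518056e-01,  1.51145641e+00, -2.64521509e-06,
        1.27249252e+00, -1.15115269e-01]), 'qd': array([-0.00024079, -0.00151958, -0.00054805,  0.00143883,  0.00141191,
       -0.00062267]), 'effort': array([-2.77903200e-03, -5.27627993e+01, -2.78621686e+01, -3.94112421e-04,
        1.33427596e-02, -1.72769234e-05]), 'ee_pos': array([ 0.17534906, -0.57308267,  0.23043669]), 'tool_rot': array([ 0.56795322,  0.42102082,  0.56892229, -0.42011668]), 'contact_force': array([-0.05074411,  0.4794175 , -0.086428  ]), 'moment': array([ 0.0023404 ,  0.00603738, -0.0213313 ]), 'width': 0.08545023822476182}
scene {'camera_matrix': [[463.457, 0.0, 285.671], [0.0, 463.457, 211.303], [0.0, 0.0, 1.0]], 'distortion': [-0.052, 0.0, 0.0, 0.0, 0.0], 'R': [[-0.434, 0.901, -0.009], [0.645, 0.303, -0.701], [-0.629, -0.31, -0.713]], 't': [0.276, -0.289, 1.533]}
top {'camera_matrix': [[541.087, 0.0, 283.121], [0.0, 541.087, 214.705], [0.0, 0.0, 1.0]], 'distortion': [-0.196, 0.0, 0.0, 0.0, 0.0], 'R': [[0.001, -1.0, 0.002], [-0.996, -0.001, -0.089], [0.089, -0.002, -0.996]], 't': [0.011, 0.623, 1.65]}
```

View pics/scene0.png

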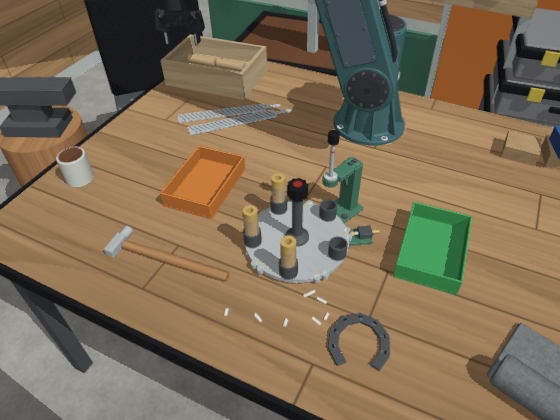

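View pics/top0.png

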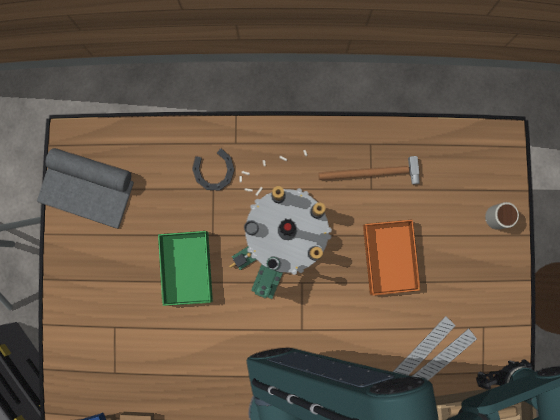

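Three handles are present: in the top view at (278,192), (319,210) and (317,253). There are empty cups at (251,228) and under the pin at (272,263). The green tray is on the left (186,268), the orange on the right (392,258). Clockwise, the handle at (317,253) reaches the pin first.

```bash
cat > h.py <<'E'
from station import bot
import cv2,numpy as np
from scipy.spatial.transform import Rotation as Ro
def cam(n):
    m=bot.camera_model(n);return [np.array(m[k]) for k in("camera_matrix","distortion","R","t")]
def ray(n,px):
    K,D,R,t=cam(n);u=cv2.undistortPoints(np.array([[px]],float),K,D)[0,0]
    return -R.T@t, R.T@np.array([u[0],u[1],1])
def plane(n,px,z):
    c,d=ray(n,px);return c+d*(z-c[2])/d[2]
def proj(n,X):
    K,D,R,t=cam(n);return cv2.projectPoints(np.array([X],float),cv2.Rodrigues(R)[0],t,K,D)[0][0,0]
def blobs(img,lo,hi,mn):
    hsv=cv2.cvtColor(img,cv2.COLOR_RGB2HSV);m=cv2.inRange(hsv,np.array(lo),np.array(hi))
    n,_,st,ce=cv2.connectedComponentsWithStats(m)
    return [(ce[i],st[i]) for i in range(1,n) if st[i,4]>=mn],m
def tray(img,lo,hi,n="top"):
    b,m=blobs(img,lo,hi,50);c=max(cv2.findContours(m,0,2)[0],key=cv2.contourArea)
    box=cv2.boxPoints(cv2.minAreaRect(c));P=np.array([plane(n,p,.05) for p in box])
    e=P[1]-P[0];f=P[2]-P[1];l=e if np.hypot(*e[:2])>np.hypot(*f[:2]) else f
    return P.mean(0)[:2],np.degrees(np.arctan2(l[1],l[0])),np.linalg.norm(e),np.linalg.norm(f)
def down(yaw): # tool x down; jaw axis z horizontal at angle yaw
    z=np.array([np.cos(yaw),np.sin(yaw),0]);x=np.array([0,0,-1.]);return Ro.from_matrix(np.c_[x,np.cross(z,x),z])
def cur():
    s=bot.read_state();q=s['tool_rot'];return s,np.array(s['ee_pos']),Ro.from_quat([q[1],q[2],q[3],q[0]])
def row(p,yaw=None): # share row to reach world TCP p with jaw yaw (mod pi)
    s,p0,R0=cur();d=R0.inv().apply(np.array(p)-p0)/.5
    w=np.zeros(3)
    if yaw is not None:
        w=min(((R0.inv()*down(yaw+k)).as_rotvec() for k in(0,np.pi)),key=np.linalg.norm)/np.radians(60)
    return np.round(np.r_[d,w],3).tolist()
def info():
    s,p,R=cur();z=R.as_matrix()[:,2];print('t',round(s['t'],2),'p',p.round(4),'yaw',np.degrees(np.arctan2(z[1],z[0])).round(1),'x',R.as_matrix()[:,0].round(3),'F',np.round(s['contact_force'],1),'w',round(s['width'],4),'j6',round(s['joints'][5],2))
E
python3 - <<'E'
from h import *
a=cv2.imread('pics/top0.png')[...,::-1].copy();d=np.load('top_d.npy')
info()
print('red',[ (c.round(1),s[4],plane('top',c,.202).round(4)) for c,s in blobs(a[180:290,220:345],[0,150,80],[8,255,255],8)[0] for c in [c+[220,180]]])
print('ferr',[ (c.round(1),s[4],plane('top',c,.134).round(4)) for c,s in blobs(a[180:290,220:345],[12,110,70],[30,255,255],15)[0] for c in [c+[220,180]]])
print('green',tray(a,[50,120,40],[75,255,255]));print('orange',tray(a,[5,170,100],[15,255,255]))
big=lambda im,x,y,w,h,k:cv2.resize(im[y:y+h,x:x+w],None,fx=k,fy=k,interpolation=2)
sc=cv2.imread('pics/scene0.png')[...,::-1]
cv2.imwrite('pics/c0.png',np.hstack([big(a,215,175,130,130,3),big(sc,235,120,150,160,3)[:390,:400]])[...,::-1])
E
```

```text
t 0.1 p [ 0.1753 -0.5732  0.2305] yaw -73.0 x [-0.     0.002 -1.   ] F [0.1 0.  0.7] w 0.0855 j6 -0.12
red [(array([287.1, 226.1]), np.int32(43), array([0.5753, 0.0015, 0.202 ]))]
ferr [(array([263. , 218.1]), np.int32(4210), array([0.6033, 0.0711, 0.134 ])), (array([338.6, 237. ]), np.int32(275), array([ 0.5485, -0.1485,  0.134 ])), (array([316. , 252.4]), np.int32(104), array([ 0.5038, -0.0827,  0.134 ])), (array([328.3, 277. ]), np.int32(584), array([ 0.4328, -0.118 ,  0.134 ])), (array([290.9, 280.5]), np.int32(221), array([ 0.4228, -0.0101,  0.134 ]))]
green (array([0.45748931, 0.31247053]), np.float64(-175.4091689136758), np.float64(0.15299073410502945), np.float64(0.21647927224106267))
orange (array([ 0.49069759, -0.32006274]), np.float64(-174.90346396344975), np.float64(0.15565311940588766), np.float64(0.21686888091766704))
```

View pics/c0.png

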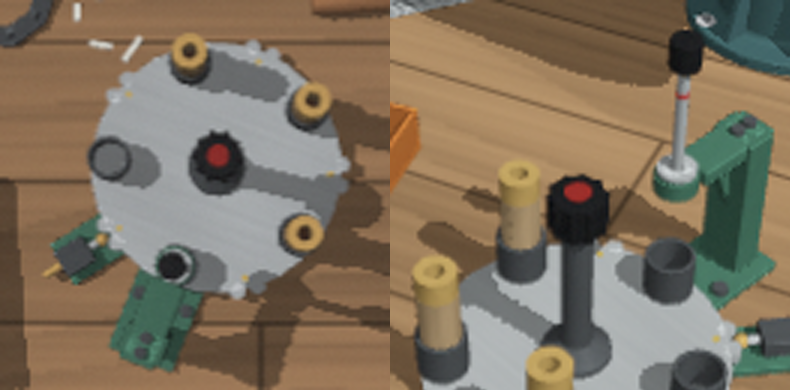

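The crop shows the red cap at about (287.5,227), the pin knob at (272,263), and the handle tops at (315.7,252.3), (319,209) and (278.3,191.7). The pin appears to be up, and the cup below it is empty.

Run:
```python
from h import *
k=plane('top',(287.5,226.3),.202);pk=plane('top',(272.3,263),.29);ps=plane('scene',(333.3,137.3),.277);ks=plane('scene',(235+187/3,120+192/3),.202)
print('knob',k,ks,'pin',pk,ps)
# pin two-view
c1,d1=ray('top',(272.3,263));c2,d2=ray('scene',(333.3,137.3));A=np.c_[d1,-d2];l=np.linalg.lstsq(A,c2-c1,rcond=None)[0];print('tri',c1+d1*l[0],c2+d2*l[1])
v=pk-k;print('r',np.hypot(*v[:2]),'ang',np.degrees(np.arctan2(v[1],v[0])))
for q in [(315.7,252.3),(319,209),(278.3,191.7)]:
    h=plane('top',q,.134);v=h-k;print(h.round(4),np.hypot(*v[:2]).round(4),np.degrees(np.arctan2(v[1],v[0])).round(1))
t=k[:2].tolist()
yaw=np.radians(-73)
print('above knob',row([t[0],t[1],.30],yaw))
```

```text
knob [5.74818144e-01 4.83656310e-04 2.02000000e-01] [0.57340154 0.00117775 0.202     ] pin [0.47315758 0.04081735 0.29      ] [0.47538139 0.04298624 0.277     ]
tri [0.47316163 0.04108295 0.27498234] [0.47279881 0.04210126 0.27500025]
r 0.10936945325028803 ang 158.35936084825323
[ 0.5042 -0.0818  0.134 ] 0.1085 -130.6
[ 0.63   -0.0919  0.134 ] 0.1076 -59.1
[0.6805 0.0267 0.134 ] 0.1089 13.9
above knob [-0.137, 1.1, -0.864, 0.0, -0.002, -0.0]
```

Run:
```python
from h import *
print(row([.40,-.27,.30],np.radians(-30)))
```

```text
[-0.138, 0.607, -0.449, -0.717, -0.001, -0.001]
```

```bash
R='x'; python3 -m jog '[[-0.138,0.607,-0.449,-0.717,0,0],[-0.138,0.607,-0.449,-0.717,0,0],[-0.138,0.607,-0.449,-0.717,0,0],[-0.138,0.607,-0.449,-0.717,0,0],[-0.138,0.607,-0.449,-0.717,0,0],[-0.138,0.607,-0.449,-0.717,0,0],[-0.138,0.607,-0.449,-0.717,0,0],[-0.138,0.607,-0.449,-0.717,0,0]]' 1 40
python3 - <<'E'
from h import *
info();print(row([.574,.001,.30],np.radians(36)))
E
```

```text
t: 0.9
ee_pos: [0.4011, -0.2671, 0.3004]
tool_rot: [0.683, 0.183, 0.683, -0.182]
contact_force: [-0.0, -0.3, -1.0]
width: 0.0852
t 0.9 p [ 0.4011 -0.2671  0.3004] yaw -29.9 x [ 0.     0.002 -1.   ] F [-0.  -0.3 -1. ] w 0.0852 j6 -0.21
[0.002, 0.637, 0.033, -1.098, 0.0, -0.002]
```

```bash
python3 -m jog '[[0.002,0.637,0.033,-1,0,0],[0.002,0.637,0.033,-1,0,0],[0.002,0.637,0.033,-1,0,0],[0.002,0.637,0.033,-1,0,0],[0.002,0.637,0.033,-1,0,0],[0.002,0.637,0.033,-1,0,0],[0.002,0.637,0.033,-1,0,0],[0.002,0.637,0.033,-1,0,0]]' >/dev/null
python3 - <<'E'
from h import *
info();print(row([.574,.001,.166],np.radians(30)))
p,d=bot.capture('wrist');cv2.imwrite('pics/w1.png',p[...,::-1])
K=cam('wrist');print(proj('wrist',[.574,.001,.202]),(-K[2].T@K[3]).round(3))
print([(c.round(1),s[4],plane('wrist',c,.202).round(4)) for c,s in blobs(p,[0,150,80],[8,255,255],60)[0]])
E
```

```text
t 1.7 p [0.5753 0.0037 0.2993] yaw 30.5 x [-0.     0.003 -1.   ] F [ 0.4 -0.9 -0.9] w 0.0854 j6 -0.65
[0.267, -0.004, -0.005, 0.008, 0.001, -0.003]
[270.82107655 210.60191339] [0.539 0.063 0.442]
[(array([270.6, 211.1]), np.int32(476), array([5.74e-01, 5.00e-04, 2.02e-01]))]
```

```bash
python3 -m jog '[[0.1,-0.004,-0.005,0.008,0,0],[0.2,-0.004,-0.005,0.008,0,0],[0.267,-0.004,-0.005,0.008,0,0],[0.267,-0.004,-0.005,0.008,0,0],[0.267,-0.004,-0.005,0.008,0,0]]' 1 60 >/dev/null; python3 -m jog '[[0,0,0,0,0,0],[0,0,0,0,0,0],[0,0,0,0,0,0],[0,0,0,0,0,0],[0,0,0,0,0,0]]' -1 60; python3 -c "
from h import *
info()"
```

```text
t: 2.75
ee_pos: [0.5769, -0.0005, 0.1694]
tool_rot: [0.687, -0.179, 0.681, 0.181]
contact_force: [4.8, 5.6, 6.1]
width: 0.0416
t 2.75 p [ 5.769e-01 -5.000e-04  1.694e-01] yaw 29.5 x [ 0.008  0.004 -1.   ] F [4.8 5.6 6.1] w 0.0416 j6 -0.64
```

```bash
python3 -m jog '[[0,0,0,0.14,0,0],[0,0,0,0.28,0,0],[0,0,0,0.42,0,0],[0,0,0,0.56,0,0],[0,0,0,0.6,0,0],[0,0,0,0.6,0,0]]' | tail -2;python3 -c "
from h import *
info();print(row([.575,0,.168],np.radians(-42)))"
```

```text
contact_force: [-5.2, 1.1, 0.7]
width: 0.0416
t 3.35 p [ 5.750e-01 -4.000e-04  1.696e-01] yaw -6.5 x [ 0.004  0.004 -1.   ] F [-5.2  1.1  0.7] w 0.0416 j6 -0.01
[0.003, 0.001, -0.0, 0.592, 0.002, -0.005]
```

```bash
python3 -m jog '[[0,0,0,0.14,0,0],[0,0,0,0.28,0,0],[0,0,0,0.42,0,0],[0,0,0,0.56,0,0],[0,0,0,0.59,0,0],[0,0,0,0.59,0,0]]' | tail -2;python3 - <<'E'
from h import *
info()
p,d=bot.capture('scene');cv2.imwrite('pics/s1.png',cv2.resize(p[100:300,200:420],None,fx=2.5,fy=2.5)[...,::-1])
E
```

```text
contact_force: [-4.7, 3.8, -2.6]
width: 0.0416
t 3.95 p [5.737e-01 5.000e-04 1.695e-01] yaw -41.9 x [ 0.002  0.005 -1.   ] F [-4.7  3.8 -2.6] w 0.0416 j6 0.61
```

View pics/s1.png

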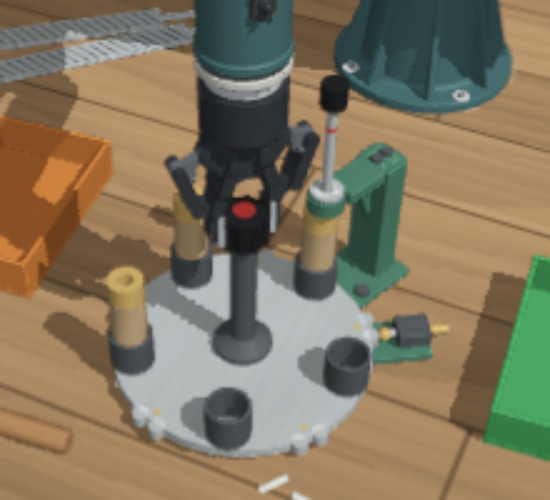

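```bash
python3 -m jog '[[0,0,0,0,0,0],[0,0,0,0,0,0],[0,0,0,0,0,0],[-0.1,0,0,0,0,0],[-0.2,0,0,0,0,0],[-0.31,0,0,0,0,0],[-0.31,0,0,0,0,0]]' 1 | tail -2;python3 - <<'E'
from h import *
info();print(row([.4735,.042,.325],np.radians(-64)))
E
```

```text
contact_force: [1.0, -0.9, -0.1]
width: 0.0858
t 4.7 p [ 0.5775 -0.0009  0.3325] yaw -41.8 x [ 0.016  0.003 -1.   ] F [ 1.  -0.9 -0.1] w 0.0858 j6 0.6
[0.012, -0.075, -0.212, 0.369, 0.007, -0.015]
```

```bash
python3 -m jog '[[0.012,-0.075,-0.212,0.369,0.007,-0.015],[0.012,-0.075,-0.212,0.369,0.007,-0.015],[0.012,-0.075,-0.212,0.369,0.007,-0.015],[0.012,-0.075,-0.212,0.369,0.007,-0.015],[0.012,-0.075,-0.212,0.369,0.007,-0.015]]' 1 | tail -2;python3 - <<'E'
from h import *
info();print(row([.4735,.0415,.259],np.radians(-64)))
E
```

```text
contact_force: [0.4, -0.1, 0.4]
width: 0.0853
t 5.2 p [0.4746 0.0417 0.3252] yaw -63.8 x [ 0.001 -0.001 -1.   ] F [ 0.4 -0.1  0.4] w 0.0853 j6 1.06
[0.132, -0.002, -0.001, 0.003, 0.001, -0.001]
```

```bash
python3 -m jog '[[0.07,-0.002,0,0,0,0],[0.132,-0.002,0,0,0,0],[0.132,-0.002,0,0,0,0],[0.132,-0.002,0,0,0,0]]' 1 40 >/dev/null; python3 -m jog '[[0,0,0,0,0,0],[0,0,0,0,0,0],[0,0,0,0,0,0],[0,0,0,0,0,0],[0,0,0,0,0,0],[0,0,0,0,0,0]]' -1 40; python3 -c "
from h import *
info()"; python3 -m jog '[[0.03,0,0,0,0,0],[0.06,0,0,0,0,0],[0.09,0,0,0,0,0],[0.11,0,0,0,0,0],[0.11,0,0,0,0,0]]'; python3 -c "
from h import *
info()"
```

```text
t: 6.2
ee_pos: [0.4739, 0.0432, 0.2595]
tool_rot: [0.6, 0.375, 0.601, -0.372]
contact_force: [-2.2, 9.1, 1.3]
width: 0.0246
t 6.2 p [0.4739 0.0432 0.2595] yaw -63.8 x [-0.     0.004 -1.   ] F [-2.2  9.1  1.3] w 0.0246 j6 1.05
t: 6.7
ee_pos: [0.4739, 0.0433, 0.2036]
tool_rot: [0.599, 0.375, 0.601, -0.373]
contact_force: [1.3, -0.6, -4.3]
width: 0.0248
t 6.7 p [0.4739 0.0433 0.2036] yaw -63.8 x [-0.001  0.004 -1.   ] F [ 1.3 -0.6 -4.3] w 0.0248 j6 1.05
```

```bash
python3 -m jog '[[0.006,0,0,0,0,0],[0.012,0,0,0,0,0],[0.018,0,0,0,0,0],[0.018,0,0,0,0,0],[0.018,0,0,0,0,0]]'; python3 -c "
from h import *
info()"
```

```text
t: 7.2
ee_pos: [0.475, 0.0438, 0.1996]
tool_rot: [0.601, 0.375, 0.6, -0.372]
contact_force: [-11.3, 1.3, 40.1]
width: 0.0246
t 7.2 p [0.475  0.0438 0.1996] yaw -63.8 x [ 0.003  0.004 -1.   ] F [-11.3   1.3  40.1] w 0.0246 j6 1.05
```

```bash
python3 -m jog '[[-0.004,0,0,0,0,0],[-0.004,0,0,0,0,0]]'|tail -2
python3 - <<'E'
from h import *
p,d=bot.capture('scene');info()
print(proj('scene',[.4735,.042,.162]),proj('scene',[.4735,.042,.177]))
cv2.imwrite('pics/s2.png',cv2.resize(p[130:210,290:380],None,fx=6,fy=6,interpolation=2)[...,::-1])
E
```

```text
contact_force: [-1.8, -0.2, 1.1]
width: 0.0245
t 7.45 p [0.4748 0.0438 0.2021] yaw -63.8 x [ 0.004  0.004 -1.   ] F [-2.2 -0.2  0.8] w 0.025 j6 1.05
[330.17914395 175.91446955] [330.54940802 171.12898756]
```

View pics/s2.png

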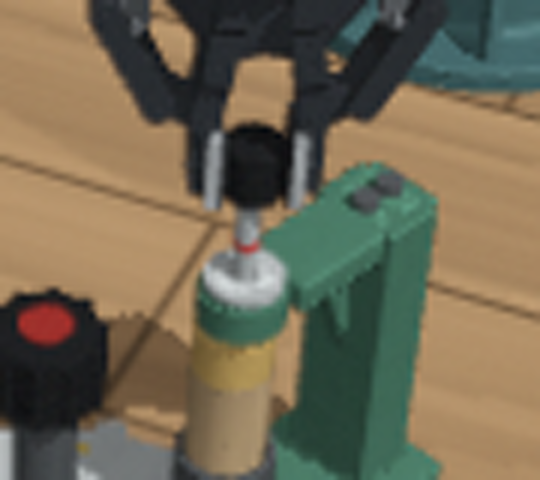

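The ring at (247,247) of the crop sits clearly above the bush top at about (245,270), so this is a short bore. I'll hold it bottomed once more, then pull the pin up.

```bash
python3 -m jog '[[0.007,0,0,0,0,0],[0.007,0,0,0,0,0],[0.007,0,0,0,0,0],[0.007,0,0,0,0,0]]'; python3 -m jog '[[-0.04,0,0,0,0,0],[-0.08,0,0,0,0,0],[-0.11,0,0,0,0,0],[-0.122,0,0,0,0,0],[-0.122,0,0,0,0,0]]'; python3 -c "
from h import *
info()"
```

```text
t: 7.85
ee_pos: [0.4749, 0.0438, 0.2001]
tool_rot: [0.601, 0.375, 0.6, -0.371]
contact_force: [-7.5, 0.2, 21.4]
width: 0.0246
t: 8.35
ee_pos: [0.4748, 0.0438, 0.261]
tool_rot: [0.601, 0.376, 0.6, -0.371]
contact_force: [-1.7, 0.4, 2.6]
width: 0.025
t 8.35 p [0.4748 0.0438 0.261 ] yaw -63.7 x [ 0.004  0.005 -1.   ] F [-1.7  0.4  2.6] w 0.025 j6 1.05
```

```bash
python3 -m jog '[[0,0,0,0,0,0],[0,0,0,0,0,0],[0,0,0,0,0,0],[-0.07,0,0,0,0,0],[-0.14,0,0,0,0,0],[-0.14,0,0,0,0,0]]' 1 >/dev/null; python3 -m jog '[[0,0.142,0.165,0,0,0],[0,0.142,0.165,0,0,0],[0,0.142,0.165,0,0,0],[0,0.142,0.165,0,0,0],[0,0.142,0.165,0,0,0]]'|tail -1; python3 -c "
from h import *
info();print(row([.574,.001,.168],np.radians(-64)))"
```

```text
width: 0.0852
t 9.45 p [0.5764 0.0009 0.3354] yaw -63.8 x [ 0.01   0.005 -1.   ] F [-0.6 -0.9  0.7] w 0.0852 j6 0.99
[0.335, -0.008, -0.002, 0.004, 0.0, -0.011]
```

```bash
python3 -m jog '[[0.1,-0.008,-0.002,0.004,0,-0.011],[0.2,-0.008,-0.002,0.004,0,-0.011],[0.3,-0.008,-0.002,0.004,0,-0.011],[0.335,-0.008,-0.002,0.004,0,-0.011],[0.335,-0.008,-0.002,0.004,0,-0.011],[0.335,-0.008,-0.002,0.004,0,-0.011]]' 1 60 >/dev/null; python3 -m jog '[[0,0,0,0,0,0],[0,0,0,0,0,0],[0,0,0,0,0,0],[0,0,0,0,0,0],[0,0,0,0,0,0]]' -1 60|tail -1; python3 -m jog '[[0,0,0,0.14,0,0],[0,0,0,0.28,0,0],[0,0,0,0.42,0,0],[0,0,0,0.56,0,0],[0,0,0,0.6,0,0],[0,0,0,0.6,0,0]]' | tail -2;python3 -m jog '[[0,0,0,0.14,0,0],[0,0,0,0.28,0,0],[0,0,0,0.42,0,0],[0,0,0,0.56,0,0],[0,0,0,0.6,0,0],[0,0,0,0.6,0,0]]' | tail -2; python3 -c "
from h import *
info()"
```

```text
width: 0.0415
contact_force: [-3.9, 3.8, 1.6]
width: 0.0419
contact_force: [4.0, 6.6, -5.2]
width: 0.0414
t 11.75 p [0.5729 0.0046 0.1705] yaw -136.2 x [-0.     0.005 -1.   ] F [ 4.   6.6 -5.2] w 0.0414 j6 2.26
```

Release, rise, and check that the table is seated.

```bash
python3 -m jog '[[0,0,0,0,0,0],[0,0,0,0,0,0],[0,0,0,0,0,0],[-0.1,0,0,0,0,0],[-0.2,0,0,0,0,0],[-0.31,0,0,0,0,0],[-0.31,0,0,0,0,0]]' 1 | tail -2;python3 - <<'E'
from h import *
info();print(row([.4744,.043,.325],np.radians(-76)))
E
```

```text
contact_force: [1.6, -0.0, 0.3]
width: 0.0857
t 12.45 p [0.5767 0.0031 0.3333] yaw -136.2 x [ 0.013  0.003 -1.   ] F [ 1.6 -0.   0.3] w 0.0857 j6 2.26
[0.014, -0.199, 0.092, -1.003, -0.006, -0.011]
```

```bash
python3 -m jog '[[0.014,-0.199,0.092,-1,-0.006,-0.011],[0.014,-0.199,0.092,-1,-0.006,-0.011],[0.014,-0.199,0.092,-1,-0.006,-0.011],[0.014,-0.199,0.092,-1,-0.006,-0.011],[0.014,-0.199,0.092,-1,-0.006,-0.011],[0.014,-0.199,0.092,-1,-0.006,-0.011],[0.014,-0.199,0.092,-1,-0.006,-0.011],[0.014,-0.199,0.092,-1,-0.006,-0.011]]' 1 | tail -1;python3 - <<'E'
from h import *
info();print(row([.4744,.043,.26],np.radians(-76)))
p,d=bot.capture('scene');cv2.imwrite('pics/s3.png',cv2.resize(p[100:300,200:420],None,fx=2.5,fy=2.5)[...,::-1])
E
```

```text
width: 0.0854
t 13.25 p [0.4743 0.0429 0.3248] yaw -76.1 x [-0.  0. -1.] F [-0.3  0.1 -0.4] w 0.0854 j6 1.27
[0.13, 0.0, -0.0, -0.002, -0.0, -0.0]
```

View pics/s3.png

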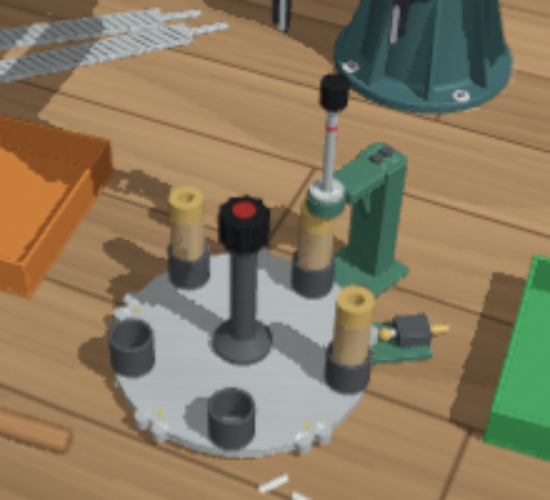

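The second handle stands under the bush, the pin is up with its ring near (331,128), and the gauged handle is now at (352,340).

```bash
python3 -m jog '[[0.07,0,0,0,0,0],[0.13,0,0,0,0,0],[0.13,0,0,0,0,0],[0.13,0,0,0,0,0]]' 1 40 >/dev/null; python3 -m jog '[[0,0,0,0,0,0],[0,0,0,0,0,0],[0,0,0,0,0,0],[0,0,0,0,0,0],[0,0,0,0,0,0],[0,0,0,0,0,0]]' -1 40|tail -1; python3 -c "
from h import *
info()"; python3 -m jog '[[0.016,0,0,0,0,0],[0.03,0,0,0,0,0],[0.046,0,0,0,0,0],[0.046,0,0,0,0,0]]'; python3 -c "
from h import *
info()"
```

```text
width: 0.0247
t 14.3 p [0.4745 0.0432 0.2603] yaw -76.5 x [-0.     0.001 -1.   ] F [-0.2  1.8  2.5] w 0.0247 j6 1.28
t: 14.7
ee_pos: [0.4777, 0.0438, 0.2417]
tool_rot: [0.557, 0.44, 0.553, -0.435]
contact_force: [-7.7, 4.5, 35.9]
width: 0.0249
t 14.7 p [0.4777 0.0438 0.2417] yaw -76.5 x [ 0.008  0.002 -1.   ] F [-7.7  4.5 35.9] w 0.0249 j6 1.28
```

The pin stopped at 18 mm, on the handle's rim, so the table isn't quite seated. I'll retract and measure its angle.

```bash
python3 -m jog '[[-0.02,0,0,0,0,0],[-0.038,0,0,0,0,0],[-0.042,0,0,0,0,0],[-0.042,0,0,0,0,0]]'|tail -2; python3 -m jog '[[0,0,0,0,0,0],[0,0,0,0,0,0],[0,0,0,0,0,0],[-0.07,0,0,0,0,0],[-0.14,0,0,0,0,0],[-0.14,0,0,0,0,0]]' 1 >/dev/null
python3 - <<'E'
from h import *
info()
p,d=bot.capture('top');cv2.imwrite('pics/t2.png',cv2.resize(p[175:305,215:345],None,fx=4.5,fy=4.5,interpolation=2)[...,::-1])
E
```

```text
contact_force: [6.1, 0.2, -22.1]
width: 0.0247
t 15.7 p [0.4792 0.0433 0.3344] yaw -76.5 x [ 0.014  0.001 -1.   ] F [ 0.5 -0.9  0.2] w 0.0855 j6 1.28
```

View pics/t2.png

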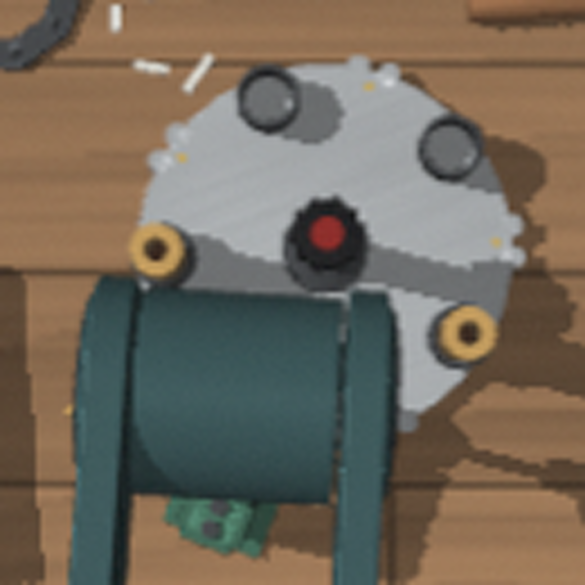

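The handle tops sit at crop (157,249) and (468,332), and the empty cups at (268,99) and (450,148). The red cap is at (328,233).

Run:
```python
from h import *
k=np.array([.574,.001])
def a(q,z):
    v=plane('top',np.array(q)/4.5+[215,175],z)[:2]-k;return np.degrees(np.arctan2(v[1],v[0])),np.hypot(*v)
for q,z in[((157,249),.134),((468,332),.134),((268,99),.064),((450,148),.064)]:
    t,r=a(q,z);print(round(t,1),round(r,4),'mod72',round(t%72,2))
# reference from initial: cup left at crop0 (109,158)/3, z .064
v=plane('top',(215+109/3,175+158/3),.064)[:2]-k;print('ref cup',np.degrees(np.arctan2(v[1],v[0]))%72)
for q in [(315.7,252.3),(319,209),(278.3,191.7)]:
    v=plane('top',q,.134)[:2]-k;print(np.degrees(np.arctan2(v[1],v[0]))%72)
print(row([.5755,.0,.335],np.radians(-76)))
```

```text
93.4 0.108 mod72 21.42
-122.8 0.11 mod72 21.16
20.7 0.1064 mod72 20.65
-52.2 0.1083 mod72 19.83
ref cup 14.865630119020551
13.866870531202352
13.092202053129796
13.546906407680293
[-0.004, 0.169, 0.13, -0.008, 0.001, -0.01]
```

The table stopped 7° short because the knob slipped. I'll regrip it and turn 7–8° more.

```bash
python3 -m jog '[[-0.004,0.169,0.13,-0.008,0,-0.01],[-0.004,0.169,0.13,-0.008,0,-0.01],[-0.004,0.169,0.13,-0.008,0,-0.01],[-0.004,0.169,0.13,-0.008,0,-0.01],[-0.004,0.169,0.13,-0.008,0,-0.01]]' 1 >/dev/null; python3 -m jog '[[0.1,0,0,0,0,0],[0.2,0,0,0,0,0],[0.3,0,0,0,0,0],[0.335,0,0,0,0,0],[0.335,0,0,0,0,0],[0.335,0,0,0,0,0]]' 1 80 >/dev/null; python3 -c "
from h import *
info()"; python3 -m jog '[[0,0,0,0,0,0],[0,0,0,0,0,0],[0,0,0,0,0,0],[0,0,0,0,0,0],[0,0,0,0,0,0]]' -1 80|tail -1; python3 -m jog '[[0,0,0,0.06,0,0],[0,0,0,0.12,0,0],[0,0,0,0.13,0,0],[0,0,0,0.13,0,0]]' | tail -2; python3 -c "
from h import *
info()";python3 -m jog '[[0,0,0,0,0,0],[0,0,0,0,0,0],[0,0,0,0,0,0],[-0.1,0,0,0,0,0],[-0.2,0,0,0,0,0],[-0.31,0,0,0,0,0],[-0.31,0,0,0,0,0]]' 1 | tail -2;python3 - <<'E'
from h import *
info();print(row([.4744,.043,.325],np.radians(-76)))
p,d=bot.capture('top');cv2.imwrite('pics/t3.png',cv2.resize(p[175:305,215:345],None,fx=4.5,fy=4.5,interpolation=2)[...,::-1])
E
```

```text
t 16.85 p [0.5728 0.0008 0.1674] yaw -76.0 x [-0.002 -0.    -1.   ] F [ 0.7 -0.  -0.1] w 0.0855 j6 1.21
width: 0.0409
contact_force: [1.1, 1.6, -1.8]
width: 0.0413
t 17.75 p [0.5733 0.0021 0.1694] yaw -83.7 x [-0.     0.002 -1.   ] F [ 1.1  1.6 -1.8] w 0.0413 j6 1.34
contact_force: [0.0, -0.1, 0.7]
width: 0.0856
t 18.45 p [0.5772 0.0013 0.3322] yaw -83.7 x [ 0.013  0.    -1.   ] F [ 0.  -0.1  0.7] w 0.0856 j6 1.34
[0.012, -0.195, -0.105, -0.129, 0.002, -0.012]
```

View pics/t3.png

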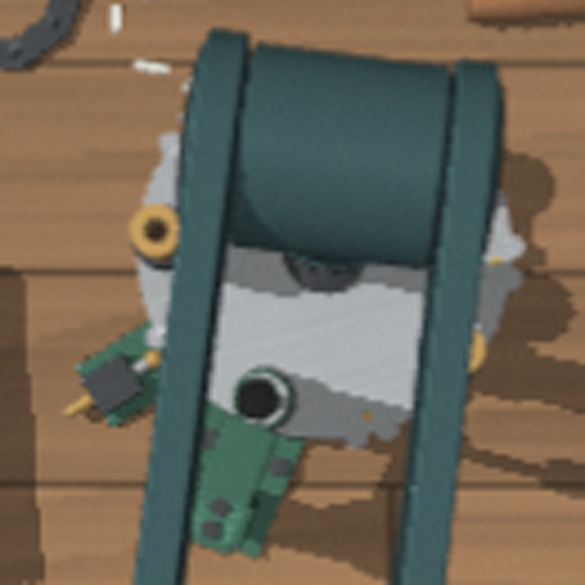

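The gauged handle now tops at (155,231), so the table has turned on. I'll check the angle numerically while moving back over the pin.

```bash
cat >> h.py <<'E'
def tabang(q,z=.134,k=(.574,.001)):
    v=plane('top',q,z)[:2]-np.array(k);return np.degrees(np.arctan2(v[1],v[0]))
E
python3 -m jog '[[0.012,-0.195,-0.105,-0.129,0,-0.012],[0.012,-0.195,-0.105,-0.129,0,-0.012],[0.012,-0.195,-0.105,-0.129,0,-0.012],[0.012,-0.195,-0.105,-0.129,0,-0.012],[0.012,-0.195,-0.105,-0.129,0,-0.012]]' 1 | tail -1;python3 - <<'E'
from h import *
info();print(row([.4744,.043,.26],np.radians(-76)))
print(tabang(np.array((155,231))/4.5+[215,175])%72)
E
```

```text
width: 0.0855
t 19.0 p [0.4742 0.0427 0.3224] yaw -76.0 x [-0.003 -0.002 -1.   ] F [ 0.3 -0.2 -0.3] w 0.0855 j6 1.27
[0.125, 0.001, -0.001, 0.0, 0.001, 0.003]
15.28661871814019
```

```bash
python3 -m jog '[[0.07,0,0,0,0,0],[0.125,0,0,0,0,0],[0.125,0,0,0,0,0],[0.125,0,0,0,0,0]]' 1 40 >/dev/null; python3 -m jog '[[0,0,0,0,0,0],[0,0,0,0,0,0],[0,0,0,0,0,0],[0,0,0,0,0,0],[0,0,0,0,0,0],[0,0,0,0,0,0]]' -1 40|tail -1; python3 -c "
from h import *
info()"; python3 -m jog '[[0.016,0,0,0,0,0],[0.03,0,0,0,0,0],[0.046,0,0,0,0,0],[0.046,0,0,0,0,0]]'; python3 -c "
from h import *
info()"
```

```text
width: 0.0245
t 20.0 p [0.4751 0.0433 0.2603] yaw -76.0 x [-0.003  0.    -1.   ] F [-0.3  5.6  1.7] w 0.0245 j6 1.27
t: 20.4
ee_pos: [0.4751, 0.0433, 0.2359]
tool_rot: [0.556, 0.435, 0.558, -0.436]
contact_force: [2.0, 2.5, -3.9]
width: 0.0247
t 20.4 p [0.4751 0.0433 0.2359] yaw -76.0 x [-0.003  0.    -1.   ] F [ 2.   2.5 -3.9] w 0.0247 j6 1.27
```

```bash
python3 -m jog '[[0.03,0,0,0,0,0],[0.06,0,0,0,0,0],[0.08,0,0,0,0,0],[0.08,0,0,0,0,0]]'; python3 -c "
from h import *
info()"
```

```text
t: 20.8
ee_pos: [0.4751, 0.0433, 0.1947]
tool_rot: [0.556, 0.435, 0.558, -0.436]
contact_force: [3.0, 2.2, -4.7]
width: 0.0245
t 20.8 p [0.4751 0.0433 0.1947] yaw -76.0 x [-0.004  0.    -1.   ] F [ 3.   2.2 -4.7] w 0.0245 j6 1.27
```

Already past the short depth (65 mm of travel with no resistance), so I'll continue to the bottom.

```bash
python3 -m jog '[[0.012,0,0,0,0,0],[0.02,0,0,0,0,0],[0.026,0,0,0,0,0],[0.026,0,0,0,0,0],[0.026,0,0,0,0,0],[0.026,0,0,0,0,0]]'
python3 - <<'E'
from h import *
info()
p,d=bot.capture('scene')
cv2.imwrite('pics/s4.png',cv2.resize(p[130:210,290:380],None,fx=6,fy=6,interpolation=2)[...,::-1])
E
```

```text
t: 21.4
ee_pos: [0.4752, 0.0433, 0.1829]
tool_rot: [0.556, 0.435, 0.558, -0.436]
contact_force: [-3.0, 1.8, 11.6]
width: 0.0248
t 21.4 p [0.4752 0.0433 0.1829] yaw -76.0 x [-0.003  0.    -1.   ] F [-3.   1.8 11.6] w 0.0248 j6 1.27
```

View pics/s4.png

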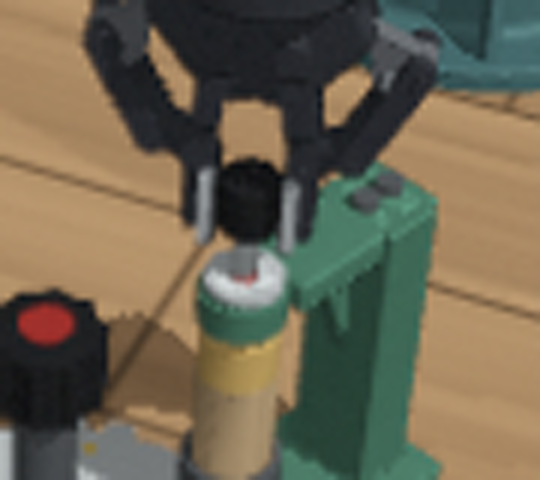

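The ring at (248,280) is level with the bush face, so this is a full bore. I'll press briefly, then pull up. The knob drifts on release, so I'll centre it again before the next turn.

```bash
python3 -m jog '[[0.006,0,0,0,0,0],[0.006,0,0,0,0,0],[0.006,0,0,0,0,0],[0.006,0,0,0,0,0]]'|tail -4; python3 -m jog '[[-0.04,0,0,0,0,0],[-0.08,0,0,0,0,0],[-0.12,0,0,0,0,0],[-0.15,0,0,0,0,0],[-0.158,0,0,0,0,0],[-0.158,0,0,0,0,0]]'; python3 -m jog '[[0,0,0,0,0,0],[0,0,0,0,0,0],[0,0,0,0,0,0],[-0.07,0,0,0,0,0],[-0.14,0,0,0,0,0],[-0.14,0,0,0,0,0]]' 1 >/dev/null
python3 - <<'E'
from h import *
info();print(row([.574,.001,.335],np.radians(-76)))
E
```

```text
ee_pos: [0.4753, 0.0433, 0.1825]
tool_rot: [0.557, 0.435, 0.558, -0.436]
contact_force: [-7.2, 2.2, 26.1]
width: 0.0247
t: 22.45
ee_pos: [0.4751, 0.0433, 0.2609]
tool_rot: [0.556, 0.435, 0.558, -0.436]
contact_force: [1.3, 2.5, -2.9]
width: 0.0245
t 23.05 p [0.4783 0.0431 0.3356] yaw -76.0 x [ 0.007 -0.001 -1.   ] F [ 0.5 -1.  -0.3] w 0.0853 j6 1.27
[0.003, 0.165, 0.128, -0.001, 0.002, -0.006]
```

```bash
python3 -m jog '[[0.003,0.165,0.128,0,0,-0.006],[0.003,0.165,0.128,0,0,-0.006],[0.003,0.165,0.128,0,0,-0.006],[0.003,0.165,0.128,0,0,-0.006],[0.003,0.165,0.128,0,0,-0.006]]' 1 >/dev/null; python3 -m jog '[[0.1,0,0,0,0,0],[0.2,0,0,0,0,0],[0.3,0,0,0,0,0],[0.335,0,0,0,0,0],[0.335,0,0,0,0,0],[0.335,0,0,0,0,0]]' 1 110 >/dev/null; python3 -c "
from h import *
info()"; python3 -m jog '[[0,0,0,0,0,0],[0,0,0,0,0,0],[0,0,0,0,0,0],[0,0,0,0,0,0],[0,0,0,0,0,0]]' -1 110|tail -1; python3 -m jog '[[0,0,0,0.1,0,0],[0,0,0,0.2,0,0],[0,0,0,0.3,0,0],[0,0,0,0.4,0,0],[0,0,0,0.5,0,0],[0,0,0,0.6,0,0],[0,0,0,0.6,0,0]]' | tail -2; python3 -m jog '[[0,0,0,0.1,0,0],[0,0,0,0.2,0,0],[0,0,0,0.3,0,0],[0,0,0,0.4,0,0],[0,0,0,0.5,0,0],[0,0,0,0.61,0,0],[0,0,0,0.61,0,0]]' | tail -2
python3 - <<'E'
from h import *
info()
p,d=bot.capture('top');cv2.imwrite('pics/t4.png',cv2.resize(p[175:305,215:345],None,fx=4.5,fy=4.5,interpolation=2)[...,::-1])
E
```

```text
t 24.15 p [0.5718 0.0014 0.1675] yaw -76.0 x [-0.001 -0.002 -1.   ] F [ 0.5 -0.5 -0.4] w 0.0855 j6 1.21
width: 0.0408
contact_force: [2.0, 6.6, -2.8]
width: 0.0408
contact_force: [6.1, 7.0, -5.2]
width: 0.0406
t 26.05 p [0.5738 0.0045 0.1695] yaw -149.0 x [ 0.003  0.003 -1.   ] F [ 6.1  7.  -5.2] w 0.0406 j6 2.48
```

View pics/t4.png

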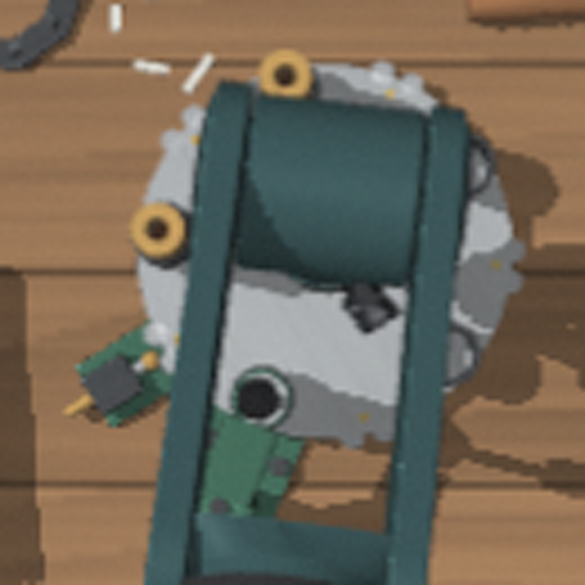

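The handles are at (158,230) and (285,75), matching the clicked position measured before. I'll release and go to the pin.

```bash
python3 -m jog '[[0,0,0,0,0,0],[0,0,0,0,0,0],[0,0,0,0,0,0],[-0.1,0,0,0,0,0],[-0.2,0,0,0,0,0],[-0.31,0,0,0,0,0],[-0.31,0,0,0,0,0]]' 1 | tail -1;python3 - <<'E'
from h import *
info();print(tabang(np.array((158,230))/4.5+[215,175])%72,tabang(np.array((285,75))/4.5+[215,175])%72);print(row([.4744,.043,.325],np.radians(-89)))
E
```

```text
width: 0.0854
t 26.8 p [0.5768 0.0035 0.3323] yaw -148.8 x [ 0.016  0.001 -1.   ] F [ 0.6 -0.6  0.7] w 0.0854 j6 2.48
14.891509818597129 13.485610298179683
[0.011, -0.174, 0.135, -0.997, -0.009, -0.014]
```

```bash
python3 -m jog '[[0.011,-0.174,0.135,-0.997,-0.009,-0.014],[0.011,-0.174,0.135,-0.997,-0.009,-0.014],[0.011,-0.174,0.135,-0.997,-0.009,-0.014],[0.011,-0.174,0.135,-0.997,-0.009,-0.014],[0.011,-0.174,0.135,-0.997,-0.009,-0.014],[0.011,-0.174,0.135,-0.997,-0.009,-0.014],[0.011,-0.174,0.135,-0.997,-0.009,-0.014],[0.011,-0.174,0.135,-0.997,-0.009,-0.014]]' 1 >/dev/null; python3 -c "
from h import *
info()"; python3 -m jog '[[0.07,0,0,0,0,0],[0.13,0,0,0,0,0],[0.13,0,0,0,0,0],[0.13,0,0,0,0,0]]' 1 40 >/dev/null; python3 -m jog '[[0,0,0,0,0,0],[0,0,0,0,0,0],[0,0,0,0,0,0],[0,0,0,0,0,0],[0,0,0,0,0,0],[0,0,0,0,0,0]]' -1 40|tail -1; python3 -c "
from h import *
info()"; python3 -m jog '[[0.016,0,0,0,0,0],[0.03,0,0,0,0,0],[0.046,0,0,0,0,0],[0.046,0,0,0,0,0]]'; python3 -c "
from h import *
info()"
```

```text
t 27.6 p [0.4738 0.0428 0.3249] yaw -89.0 x [-0.001  0.    -1.   ] F [ 0.6  0.7 -0.6] w 0.0857 j6 1.5
width: 0.0249
t 28.6 p [0.4738 0.0428 0.2604] yaw -89.1 x [-0.001  0.    -1.   ] F [0.8 0.1 1.2] w 0.0249 j6 1.5
t: 29.0
ee_pos: [0.4738, 0.0429, 0.2359]
tool_rot: [0.503, 0.496, 0.504, -0.496]
contact_force: [3.4, 0.0, -5.0]
width: 0.0246
t 29.0 p [0.4738 0.0429 0.2359] yaw -89.1 x [-0.002  0.    -1.   ] F [ 3.4  0.  -5. ] w 0.0246 j6 1.5
```

```bash
python3 -m jog '[[0.03,0,0,0,0,0],[0.06,0,0,0,0,0],[0.078,0,0,0,0,0],[0.078,0,0,0,0,0],[0.078,0,0,0,0,0]]'; python3 -c "
from h import *
info()"
```

```text
t: 29.5
ee_pos: [0.4738, 0.0428, 0.1967]
tool_rot: [0.503, 0.496, 0.505, -0.497]
contact_force: [2.1, 0.3, -4.1]
width: 0.0248
t 29.5 p [0.4738 0.0428 0.1967] yaw -89.1 x [-0.002  0.    -1.   ] F [ 2.1  0.3 -4.1] w 0.0248 j6 1.5
```

```bash
python3 -m jog '[[0.012,0,0,0,0,0],[0.024,0,0,0,0,0],[0.033,0,0,0,0,0],[0.033,0,0,0,0,0],[0.033,0,0,0,0,0],[0.033,0,0,0,0,0]]'
python3 - <<'E'
from h import *
info()
p,d=bot.capture('scene')
cv2.imwrite('pics/s5.png',cv2.resize(p[130:210,290:380],None,fx=6,fy=6,interpolation=2)[...,::-1])
E
```

```text
t: 30.1
ee_pos: [0.474, 0.0428, 0.1825]
tool_rot: [0.504, 0.496, 0.504, -0.496]
contact_force: [-6.8, 0.1, 25.7]
width: 0.0247
t 30.1 p [0.474  0.0428 0.1825] yaw -89.1 x [-0.001  0.    -1.   ] F [-6.8  0.1 25.7] w 0.0247 j6 1.5
```

View pics/s5.png

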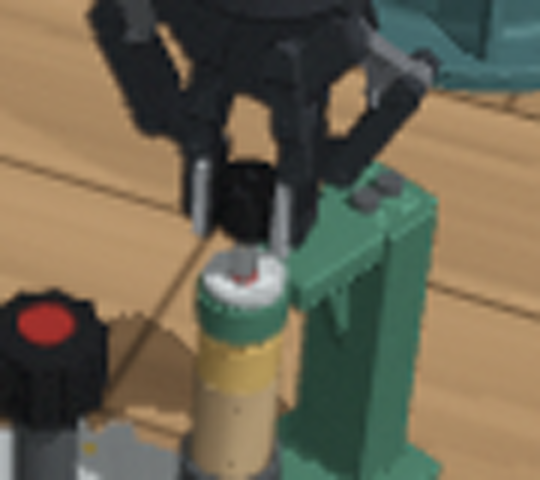

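Flush again (ring at (245,280)), so this is also a full bore. I'll pull up, then turn one last station so the handle clears the bush.

```bash
python3 -m jog '[[-0.04,0,0,0,0,0],[-0.08,0,0,0,0,0],[-0.12,0,0,0,0,0],[-0.15,0,0,0,0,0],[-0.158,0,0,0,0,0],[-0.158,0,0,0,0,0]]'; python3 -m jog '[[0,0,0,0,0,0],[0,0,0,0,0,0],[0,0,0,0,0,0],[-0.07,0,0,0,0,0],[-0.14,0,0,0,0,0],[-0.14,0,0,0,0,0]]' 1 >/dev/null
python3 - <<'E'
from h import *
info();print(row([.574,.001,.335],np.radians(-89)))
E
```

```text
t: 30.75
ee_pos: [0.4738, 0.0428, 0.2608]
tool_rot: [0.504, 0.496, 0.504, -0.496]
contact_force: [1.0, 0.8, -2.1]
width: 0.0248
t 31.35 p [0.4768 0.0427 0.3355] yaw -89.1 x [ 0.008 -0.    -1.   ] F [ 0.3 -0.4  0.1] w 0.0853 j6 1.5
[0.002, 0.193, 0.086, -0.002, 0.0, -0.007]
```

```bash
python3 -m jog '[[0.002,0.193,0.086,0,0,-0.007],[0.002,0.193,0.086,0,0,-0.007],[0.002,0.193,0.086,0,0,-0.007],[0.002,0.193,0.086,0,0,-0.007],[0.002,0.193,0.086,0,0,-0.007]]' 1 >/dev/null; python3 -m jog '[[0.1,0,0,0,0,0],[0.2,0,0,0,0,0],[0.3,0,0,0,0,0],[0.335,0,0,0,0,0],[0.335,0,0,0,0,0],[0.335,0,0,0,0,0]]' 1 110 >/dev/null; python3 -c "
from h import *
info()"; python3 -m jog '[[0,0,0,0,0,0],[0,0,0,0,0,0],[0,0,0,0,0,0],[0,0,0,0,0,0],[0,0,0,0,0,0]]' -1 110|tail -1; python3 -m jog '[[0,0,0,0.1,0,0],[0,0,0,0.2,0,0],[0,0,0,0.3,0,0],[0,0,0,0.4,0,0],[0,0,0,0.5,0,0],[0,0,0,0.6,0,0],[0,0,0,0.6,0,0]]' | tail -2; python3 -m jog '[[0,0,0,0.1,0,0],[0,0,0,0.2,0,0],[0,0,0,0.3,0,0],[0,0,0,0.4,0,0],[0,0,0,0.5,0,0],[0,0,0,0.61,0,0],[0,0,0,0.61,0,0]]' | tail -2; python3 -m jog '[[0,0,0,0,0,0],[0,0,0,0,0,0],[0,0,0,0,0,0],[-0.1,0,0,0,0,0],[-0.2,0,0,0,0,0],[-0.31,0,0,0,0,0],[-0.31,0,0,0,0,0]]' 1 | tail -1
python3 - <<'E'
from h import *
info()
print(row([.45,0,.335],np.radians(-95)))
E
```

```text
t 32.45 p [0.5718 0.0022 0.1678] yaw -89.1 x [-0.002  0.    -1.   ] F [0.4 0.1 1.2] w 0.0849 j6 1.44
width: 0.0407
contact_force: [2.3, 6.1, -3.0]
width: 0.0407
contact_force: [7.0, 5.2, -6.0]
width: 0.0405
width: 0.0852
t 35.05 p [0.5774 0.0035 0.3328] yaw -162.1 x [ 0.017  0.003 -1.   ] F [ 1.1 -0.6  0.3] w 0.0852 j6 2.71
[-0.009, -0.072, 0.245, -1.118, -0.013, -0.012]
```

Run:
```python
from h import *
print(row([.632,-.092,.30],np.radians(-102)))
```

```text
[0.067, 0.215, -0.044, -1.001, -0.013, -0.011]
```

```bash
python3 -m jog '[[0.067,0.215,-0.044,-1,-0.013,-0.011],[0.067,0.215,-0.044,-1,-0.013,-0.011],[0.067,0.215,-0.044,-1,-0.013,-0.011],[0.067,0.215,-0.044,-1,-0.013,-0.011],[0.067,0.215,-0.044,-1,-0.013,-0.011],[0.067,0.215,-0.044,-1,-0.013,-0.011],[0.067,0.215,-0.044,-1,-0.013,-0.011],[0.067,0.215,-0.044,-1,-0.013,-0.011]]' 1 >/dev/null
python3 - <<'E'
from h import *
info()
t,_=bot.capture('top');w,_=bot.capture('wrist')
print(proj('wrist',[.632,-.092,.134]))
try: print('o',tray(t,[5,170,100],[15,255,255]),'g',tray(t,[50,120,40],[75,255,255]))
except Exception as e: print(e)
c=cv2.resize(t[175:305,215:345],None,fx=3,fy=3,interpolation=2)
cv2.imwrite('pics/m6.png',np.hstack([c,cv2.resize(w,(520,390))])[:, :,::-1][:, :800])
E
```

```text
t 35.85 p [ 0.6316 -0.092   0.2995] yaw -102.0 x [-0.001  0.    -1.   ] F [-0.2  0.7 -0.6] w 0.0852 j6 1.53
[272.69097079 190.18746296]
o (array([ 0.49077089, -0.3204353 ]), np.float64(-175.43131827550508), np.float64(0.15498028475453463), np.float64(0.21741934016841166)) g (array([0.45746351, 0.31280024]), np.float64(-175.40834823529124), np.float64(0.1527753215474033), np.float64(0.21648207373463968))
```

View pics/m6.png

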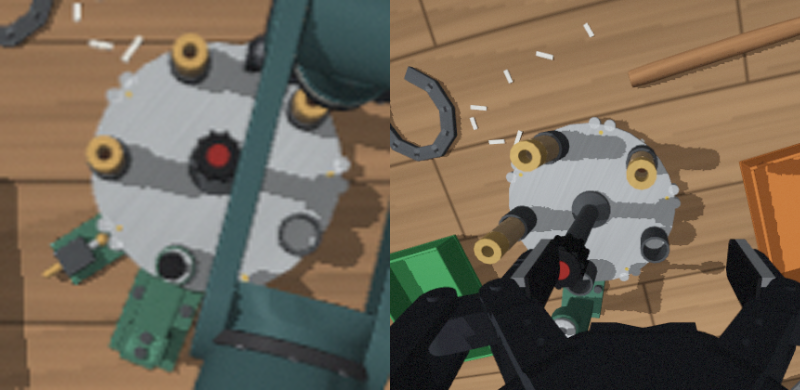

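The handle stands at wrist pixel ≈(269,188), against a predicted (273,190), so the position is good. The trays haven't moved.

```bash
python3 -m jog '[[0.1,0,0,0,0,0],[0.2,0,0,0,0,0],[0.3,0,0,0,0,0],[0.4,0,0,0,0,0],[0.425,0,0,0,0,0],[0.425,0,0,0,0,0]]' 1 60 >/dev/null;python3 -c "
from h import *
info();print(tabang(np.array((105,155))/3+[215,175])%72,tabang(np.array((190,54))/3+[215,175])%72)"; python3 -m jog '[[0,0,0,0,0,0],[0,0,0,0,0,0],[0,0,0,0,0,0],[0,0,0,0,0,0],[0,0,0,0,0,0],[0,0,0,0,0,0]]' -1 60; python3 -m jog '[[-0.06,0,0,0,0,0],[-0.12,0,0,0,0,0],[-0.18,0,0,0,0,0],[-0.24,0,0,0,0,0],[-0.24,0,0,0,0,0]]';python3 -c "
from h import *
info();print(row([.515,-.32,.21],np.radians(-95)))"
```

```text
t 36.55 p [ 0.6299 -0.0914  0.0852] yaw -102.4 x [-0.005  0.002 -1.   ] F [-0.   0.3 -0.2] w 0.0855 j6 1.53
15.75942649634743 13.976093820201553
t: 37.15
ee_pos: [0.6315, -0.0917, 0.0876]
tool_rot: [-0.443, -0.551, -0.444, 0.551]
contact_force: [-0.8, 0.1, 6.0]
width: 0.0339
t: 37.65
ee_pos: [0.6349, -0.0925, 0.2135]
tool_rot: [0.445, 0.553, 0.441, -0.549]
contact_force: [1.3, -0.9, -0.4]
width: 0.0336
t 37.65 p [ 0.6349 -0.0925  0.2135] yaw -102.4 x [ 0.008 -0.002 -1.   ] F [ 1.3 -0.9 -0.4] w 0.0336 j6 1.53
[0.006, -0.137, 0.496, -0.124, 0.0, -0.008]
```

```bash
python3 -m jog '[[0.006,-0.025,0.09,-0.02,0,-0.008],[0.006,-0.05,0.18,-0.04,0,-0.008],[0.006,-0.075,0.27,-0.07,0,-0.008],[0.006,-0.1,0.36,-0.1,0,-0.008],[0.006,-0.125,0.45,-0.12,0,-0.008],[0.006,-0.137,0.496,-0.124,0,-0.008],[0.006,-0.137,0.496,-0.124,0,-0.008]]' |tail -2;python3 - <<'E'
from h import *
info();p,d=bot.capture('scene');w,_=bot.capture('wrist')
try: t,_=bot.capture('top');print('o',tray(t,[5,170,100],[15,255,255]))
except Exception as e: print(e)
cv2.imwrite('pics/m7.png',np.hstack([p[:,:300],w[:,:]])[:,:800,::-1])
E
```

```text
contact_force: [0.7, 0.7, -0.9]
width: 0.0337
t 38.35 p [ 0.5128 -0.323   0.2095] yaw -95.2 x [-0.001 -0.001 -1.   ] F [ 0.7  0.7 -0.9] w 0.0337 j6 0.99
o (array([ 0.53906328, -0.29923349]), np.float64(-32.90173732730412), np.float64(0.20063083695238146), np.float64(0.1010652729138397))
```

View pics/m7.png

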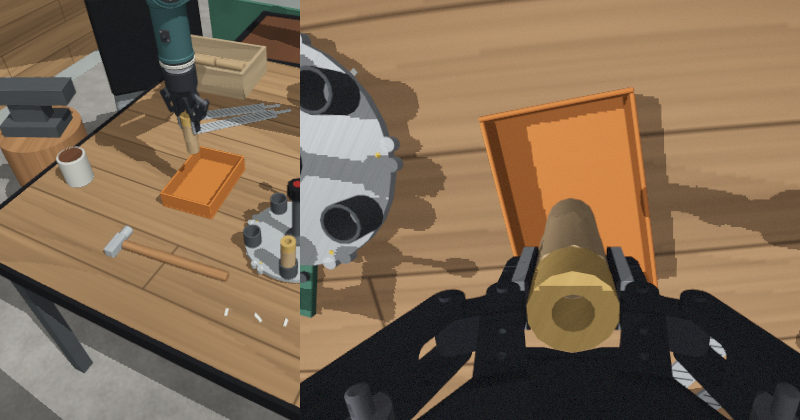

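The handle is held upright over the orange tray. I'll check the tray's far corners, at wrist (182,119) and (331,91), against where it stood.

Run:
```python
from h import *
a,b=plane('wrist',(182,119),.05),plane('wrist',(331,91),.05);u=b-a;u/=np.linalg.norm(u);n=np.array([u[1],-u[0],0]);n*=-np.sign(n[0])
print(a,b,'centre',(a+b)/2+n*.11)
```

```text
[ 0.59340644 -0.23932137  0.05      ] [ 0.60599797 -0.38164129  0.05      ] centre [ 0.49013021 -0.32017554  0.05      ]
```

```bash
python3 -m jog '[[0.07,0,0,0,0,0],[0.14,0,0,0,0,0],[0.2,0,0,0,0,0],[0.25,0,0,0,0,0],[0.274,0,0,0,0,0],[0.274,0,0,0,0,0]]' |tail -4;python3 -m jog '[[0,0,0,0,0,0],[0,0,0,0,0,0],[0,0,0,0,0,0],[0,0,0,0,0,0],[0,0,0,0,0,0],[-0.04,0,0,0,0,0],[-0.1,0,0,0,0,0],[-0.18,0,0,0,0,0]]' 1 |tail -4; python3 -m jog '[[-0.1,0,0,0,0,0],[-0.24,0,0,0,0,0],[-0.24,0,0,0,0,0]]' >/dev/null
python3 - <<'E'
from h import *
info();print(row([.60,-.15,.31],np.radians(-70)))
E
```

```text
ee_pos: [0.5142, -0.3171, 0.0709]
tool_rot: [0.477, 0.521, 0.48, -0.521]
contact_force: [-0.2, 0.1, -0.7]
width: 0.034
ee_pos: [0.5131, -0.3166, 0.1604]
tool_rot: [-0.475, -0.521, -0.481, 0.521]
contact_force: [-0.3, -0.6, 0.6]
width: 0.0851
t 40.2 p [ 0.5157 -0.3188  0.2864] yaw -94.9 x [ 0.001  0.    -1.   ] F [ 0.9 -0.6 -0.1] w 0.0852 j6 0.99
[-0.047, 0.139, -0.351, -0.416, -0.0, -0.001]
```

Run:
```python
from h import *
print(row([.680,.027,.30],np.radians(-76)))
```

```text
[-0.027, 0.268, -0.717, -0.316, -0.0, -0.001]
```

```bash
python3 -m jog '[[-0.027,0.268,-0.717,-0.316,0,0],[-0.027,0.268,-0.717,-0.316,0,0],[-0.027,0.268,-0.717,-0.316,0,0],[-0.027,0.268,-0.717,-0.316,0,0],[-0.027,0.268,-0.717,-0.316,0,0],[-0.027,0.268,-0.717,-0.316,0,0],[-0.027,0.268,-0.717,-0.316,0,0],[-0.027,0.268,-0.717,-0.316,0,0]]' 1 >/dev/null;python3 - <<'E'
from h import *
info();w,_=bot.capture('wrist');print(proj('wrist',[.68,.027,.134]));t,_=bot.capture('top')
for n,l,h in (('o',[5,170,100],[15,255,255]),('g',[50,120,40],[75,255,255])): print(n,tray(t,l,h))
b,m=blobs(w,[17,120,90],[28,255,255],150)
print([(c.round(1),s[4],plane('wrist',c,.134).round(3)) for c,s in b])
print(row([.68,.027,.086],np.radians(-76)))
cv2.imwrite('pics/w8.png',np.hstack([w,cv2.resize(t,(0,0),fx=1,fy=1)[150:330,340:430].repeat(2,0).repeat(2,1)[:360] if 0 else np.vstack([t[150:330,340:560],t[150:330,140:360]])[:420] if 0 else cv2.resize(t[150:330,340:440],(233,420))])[...,::-1])
E
```

```text
t 41.0 p [0.681  0.0302 0.3004] yaw -75.9 x [ 0.002  0.001 -1.   ] F [ 0.6 -1.1  0.1] w 0.0853 j6 1.27
[279.21140026 195.44524149]
o (array([ 0.48043101, -0.31400017]), np.float64(-175.946594058489), np.float64(0.14017625615556456), np.float64(0.1991108428743821))
g (array([0.45737162, 0.31257009]), np.float64(-175.4089909571708), np.float64(0.15276925667160215), np.float64(0.21626177438348998))
[(array([272. , 186.6]), np.int32(576), array([0.686, 0.033, 0.134])), (array([180.9, 249.7]), np.int32(524), array([0.593, 0.113, 0.134]))]
[0.428, -0.006, 0.008, 0.005, -0.001, -0.003]
```

View pics/w8.png

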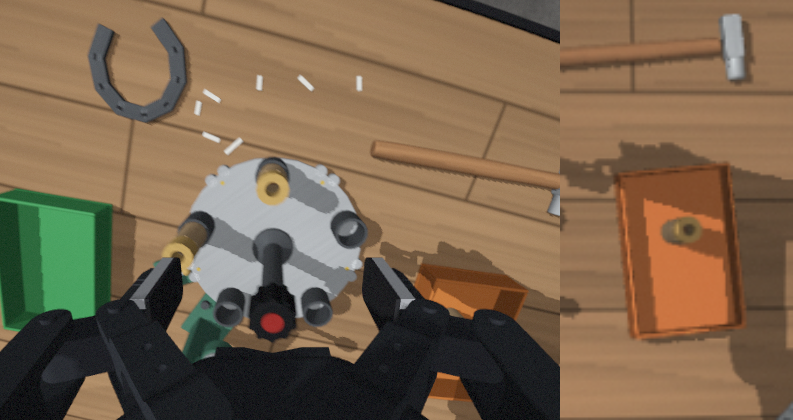

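The first handle stands in the orange tray. The next ferrule's mouth is at (273,187), almost straight below, so I'll go down and grasp.

```bash
python3 -m jog '[[0.1,0.003,0,0,0,0],[0.2,0.003,0,0,0,0],[0.3,0.003,0,0,0,0],[0.4,0.003,0,0,0,0],[0.427,0.003,0,0,0,0],[0.427,0.003,0,0,0,0]]' 1 60 >/dev/null;python3 -c "
from h import *
info()"; python3 -m jog '[[0,0,0,0,0,0],[0,0,0,0,0,0],[0,0,0,0,0,0],[0,0,0,0,0,0],[0,0,0,0,0,0],[0,0,0,0,0,0]]' -1 60; python3 -m jog '[[-0.06,0,0,0,0,0],[-0.12,0,0,0,0,0],[-0.18,0,0,0,0,0],[-0.24,0,0,0,0,0],[-0.30,0,0,0,0,0],[-0.3,0,0,0,0,0]]'|tail -1;python3 -c "
from h import *
info();print(row([.485,.312,.235],np.radians(-90)))"
```

```text
t 41.7 p [0.6813 0.0314 0.0845] yaw -75.8 x [-0.003  0.002 -1.   ] F [ 0.3 -0.4  1.2] w 0.0856 j6 1.27
t: 42.3
ee_pos: [0.6828, 0.0313, 0.0867]
tool_rot: [0.558, 0.435, 0.558, -0.434]
contact_force: [0.4, -0.9, 7.1]
width: 0.0323
width: 0.0319
t 42.9 p [0.6857 0.0311 0.2423] yaw -75.7 x [ 0.01   0.001 -1.   ] F [ 1.1  0.3 -0.1] w 0.0319 j6 1.27
[0.011, -0.251, -0.643, 0.238, 0.0, -0.01]
```

```bash
python3 -m jog '[[0.011,-0.03,-0.08,0.03,0,-0.01],[0.011,-0.06,-0.16,0.06,0,-0.01],[0.011,-0.09,-0.24,0.09,0,-0.01],[0.011,-0.12,-0.32,0.12,0,-0.01],[0.011,-0.155,-0.4,0.15,0,-0.01],[0.011,-0.19,-0.48,0.18,0,-0.01],[0.011,-0.22,-0.56,0.21,0,-0.01],[0.011,-0.24,-0.63,0.238,0,-0.01]]' |tail -1;python3 - <<'E'
from h import *
info();w,_=bot.capture('wrist');cv2.imwrite('pics/w9.png',w[...,::-1]);t,_=bot.capture('top')
hsv=cv2.cvtColor(w,cv2.COLOR_RGB2HSV)
print('g top',tray(t,[50,120,40],[75,255,255]))
b,m=blobs(w,[50,120,40],[75,255,255],500);print([s for c,s in b])
c=max(cv2.findContours(m,0,2)[0],key=cv2.contourArea);h=cv2.approxPolyDP(cv2.convexHull(c),6,True)[:,0]
for q in h: print(q,plane('wrist',q,.05).round(3))
print(row([.492,.314,.235],np.radians(-90)))
E
```

```text
width: 0.0324
t 43.7 p [0.4893 0.3079 0.2344] yaw -90.1 x [-0.002 -0.001 -1.   ] F [ 1.3  0.  -0.4] w 0.0324 j6 2.01
g top (array([0.45844244, 0.30064133]), np.float64(-174.51721858481991), np.float64(0.130012145623537), np.float64(0.21765054541285297))
[array([  183,   109,   146,   158, 16066], dtype=int32)]
[323 109] [0.569 0.259 0.05 ]
[328 256] [0.406 0.245 0.05 ]
[205 266] [0.392 0.39  0.05 ]
[183 120] [0.558 0.403 0.05 ]
[-0.001, 0.007, -0.008, 0.003, -0.001, 0.003]
```

```bash
python3 -m jog '[[0.08,0.007,-0.01,0,0,0],[0.16,0.007,-0.016,0,0,0],[0.23,0.007,-0.016,0,0,0],[0.28,0.007,-0.016,0,0,0],[0.322,0.007,-0.016,0,0,0],[0.322,0.007,-0.016,0,0,0]]' |tail -4;python3 -m jog '[[0,0,0,0,0,0],[0,0,0,0,0,0],[0,0,0,0,0,0],[0,0,0,0,0,0],[0,0,0,0,0,0],[-0.04,0,0,0,0,0],[-0.1,0,0,0,0,0],[-0.18,0,0,0,0,0]]' 1 |tail -4; python3 -m jog '[[-0.1,0,0,0,0,0],[-0.24,0,0,0,0,0],[-0.24,0,0,0,0,0]]' >/dev/null
python3 - <<'E'
from h import *
info();print(row([.584,.112,.30],np.radians(-30)))
w,_=bot.capture('wrist');t,_=bot.capture('top');cv2.imwrite('pics/t9.png',t[...,::-1])
print([(c.round(1),s[4],plane('wrist',c,.115).round(3)) for c,s in blobs(w,[17,120,90],[28,255,255],150)[0]])
E
```

```text
ee_pos: [0.4888, 0.3162, 0.0698]
tool_rot: [0.499, 0.496, 0.503, -0.502]
contact_force: [-0.8, -0.6, -0.8]
width: 0.0323
ee_pos: [0.4884, 0.3158, 0.1596]
tool_rot: [-0.499, -0.495, -0.503, 0.503]
contact_force: [0.0, 0.3, 0.4]
width: 0.0854
t 45.5 p [0.492  0.3175 0.2857] yaw -89.8 x [-0.004  0.    -1.   ] F [1.  0.7 0.8] w 0.0853 j6 2.02
[-0.029, 0.182, 0.412, -0.997, -0.002, 0.004]
[(array([486.9, 100.3]), np.int32(1390), array([0.583, 0.106, 0.115])), (array([272. , 189.7]), np.int32(717), array([0.491, 0.318, 0.115]))]
```

Standing upright in the green tray. Now the last handle.

```bash
python3 -m jog '[[-0.029,0.182,0.412,-0.997,0,0],[-0.029,0.182,0.412,-0.997,0,0],[-0.029,0.182,0.412,-0.997,0,0],[-0.029,0.182,0.412,-0.997,0,0],[-0.029,0.182,0.412,-0.997,0,0],[-0.029,0.182,0.412,-0.997,0,0],[-0.029,0.182,0.412,-0.997,0,0],[-0.029,0.182,0.412,-0.997,0,0]]' 1 >/dev/null;python3 - <<'E'
from h import *
info();w,_=bot.capture('wrist');print(proj('wrist',[.583,.111,.134]))
print([(c.round(1),s[4],plane('wrist',c,.13).round(3)) for c,s in blobs(w,[17,120,90],[28,255,255],150)[0]])
print(row([.583,.111,.086],np.radians(-30)))
E
```

```text
t 46.4 p [0.5831 0.1111 0.2968] yaw -29.8 x [-0.007 -0.    -1.   ] F [ 0.4  0.4 -0.1] w 0.0857 j6 0.59
[273.41160911 191.23979471]
[(array([88.2, 55. ]), np.int32(851), array([0.497, 0.312, 0.13 ])), (array([271.8, 188.1]), np.int32(759), array([0.583, 0.114, 0.13 ]))]
[0.422, 0.001, 0.003, 0.003, -0.006, 0.003]
```

```bash
python3 -m jog '[[0.1,0.003,0,0,-0.006,0.003],[0.2,0.003,0,0,-0.006,0.003],[0.3,0.003,0,0,-0.006,0.003],[0.4,0.003,0,0,-0.006,0.003],[0.422,0.003,0,0,-0.006,0.003],[0.422,0.003,0,0,-0.006,0.003]]' 1 60 >/dev/null;python3 -c "
from h import *
info()"; python3 -m jog '[[0,0,0,0,0,0],[0,0,0,0,0,0],[0,0,0,0,0,0],[0,0,0,0,0,0],[0,0,0,0,0,0],[0,0,0,0,0,0]]' -1 60; python3 -m jog '[[-0.06,0,0,0,0,0],[-0.12,0,0,0,0,0],[-0.18,0,0,0,0,0],[-0.24,0,0,0,0,0],[-0.30,0,0,0,0,0],[-0.36,0,0,0,0,0],[-0.4,0,0,0,0,0],[-0.4,0,0,0,0,0]]'|tail -1;python3 -c "
from h import *
info();print(row([.416,.312,.28],np.radians(-90)))"
```

```text
t 47.05 p [0.5798 0.1125 0.0834] yaw -29.8 x [-0.006 -0.001 -1.   ] F [-0.1  0.3  0.4] w 0.0855 j6 0.6
t: 47.65
ee_pos: [0.5814, 0.1126, 0.0855]
tool_rot: [0.682, 0.182, 0.684, -0.183]
contact_force: [-0.9, -0.5, 6.5]
width: 0.0326
width: 0.0326
t 48.45 p [0.5839 0.113  0.2896] yaw -29.8 x [ 0.005 -0.    -1.   ] F [ 0.6  0.1 -1.1] w 0.0326 j6 0.6
[0.017, 0.178, -0.49, 1.003, 0.003, -0.005]
```

```bash
python3 -m jog '[[0.017,0.03,-0.08,0.14,0,-0.005],[0.017,0.06,-0.16,0.28,0,-0.005],[0.017,0.09,-0.25,0.42,0,-0.005],[0.017,0.12,-0.34,0.56,0,-0.005],[0.017,0.15,-0.42,0.7,0,-0.005],[0.017,0.178,-0.49,0.84,0,-0.005],[0.017,0.178,-0.49,1,0,-0.005],[0.017,0.178,-0.49,1,0,-0.005]]' |tail -1;python3 - <<'E'
from h import *
info();w,_=bot.capture('wrist')
b,m=blobs(w,[50,120,40],[75,255,255],500)
c=max(cv2.findContours(m,0,2)[0],key=cv2.contourArea);h=cv2.approxPolyDP(cv2.convexHull(c),6,True)[:,0]
for q in h: print(q,plane('wrist',q,.05).round(3))
print([(c.round(1),s[4],plane('wrist',c,.115).round(3)) for c,s in blobs(w,[17,120,90],[28,255,255],150)[0]])
print(row([.416,.315,.074],np.radians(-90)))
E
```

```text
width: 0.0326
t 49.25 p [0.4139 0.3128 0.2791] yaw -90.0 x [-0.001 -0.003 -1.   ] F [ 0.5  0.5 -2.1] w 0.0326 j6 2.09
[326  39] [0.571 0.253 0.05 ]
[331 224] [0.356 0.236 0.05 ]
[218 232] [0.345 0.382 0.05 ]
[194  50] [0.56  0.399 0.05 ]
[(array([271.9, 306.3]), np.int32(6980), array([0.278, 0.313, 0.115]))]
[0.41, 0.004, -0.007, 0.001, 0.003, 0.001]
```

```bash
python3 -m jog '[[0.08,0.004,-0.007,0,0.003,0],[0.16,0.004,-0.007,0,0.003,0],[0.24,0.004,-0.007,0,0.003,0],[0.32,0.004,-0.007,0,0.003,0],[0.38,0.004,-0.007,0,0.003,0],[0.412,0.004,-0.007,0,0.003,0],[0.412,0.004,-0.007,0,0.003,0]]' |tail -4;python3 -m jog '[[0,0,0,0,0,0],[0,0,0,0,0,0],[0,0,0,0,0,0],[0,0,0,0,0,0],[0,0,0,0,0,0],[-0.04,0,0,0,0,0],[-0.1,0,0,0,0,0],[-0.18,0,0,0,0,0]]' 1 |tail -4; python3 -m jog '[[-0.1,0,0,0,0,0],[-0.24,0,0,0,0,0],[-0.4,0,0,0,0,0],[-0.5,0,0,0,0,0],[-0.5,0,0,0,0,0]]' >/dev/null
python3 - <<'E'
from h import *
info();t,_=bot.capture('top');s,_=bot.capture('scene')
cv2.imwrite('pics/f.png',np.hstack([cv2.resize(t[130:320,130:440],(400,245)),cv2.resize(s[90:300,150:480],(400,255))[:245]])[...,::-1].repeat(2,0).repeat(1,1) if 0 else np.vstack([cv2.resize(t[150:310,140:440],(560,299)),cv2.resize(s[110:295,150:480],(560,300))])[...,::-1])
E
```

```text
ee_pos: [0.4137, 0.3134, 0.0701]
tool_rot: [-0.5, -0.497, -0.501, 0.502]
contact_force: [-0.6, 0.6, -1.0]
width: 0.0326
ee_pos: [0.4131, 0.3131, 0.16]
tool_rot: [-0.499, -0.496, -0.501, 0.503]
contact_force: [0.6, 1.1, 0.2]
width: 0.0853
t 51.3 p [0.4148 0.3141 0.4126] yaw -89.9 x [-0.008 -0.005 -1.   ] F [ 0.   0.5 -0.9] w 0.0855 j6 2.08
```

View pics/f.png

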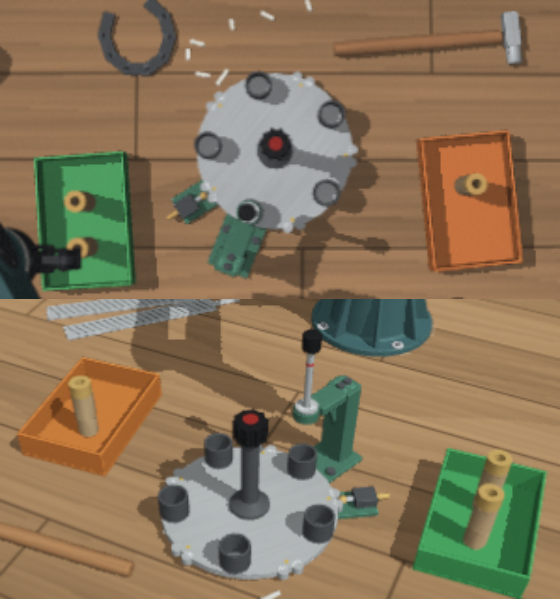

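Two handles stand in the green tray at (77,201) and (79,246), and one in the orange at (474,184). All the cups are empty, and the pin's ring is high. Last numeric check is the table angle and the pin height.

Run:
```python
from h import *
for q in[(259,86),(331,115),(326,192),(208,146)]: print(tabang(np.array(q)/[560/300,299/160]+[140,150],.064).round(1),(tabang(np.array(q)/[560/300,299/160]+[140,150],.064)%72).round(1))
q0=np.array((215+109/3,175+158/3));print('ref',tabang(q0,.064)%72)
# pin: ring height now (scene crop (310,364-299)) and initially (683,97)
K=[560/330,300/185]
for q in[np.array((310,66))/K+[150,110],np.array((683-390,97))/3+[235,120]]:
    c,d=ray('scene',q);p=np.array([.474,.043]);l=((p-c[:2])@d[:2])/(d[:2]@d[:2]);print('ring z',(c+l*d)[2])
info();r=bot.close_job();print(r)
```

```text
13.6 13.6
-59.1 12.9
-129.7 14.3
87.6 15.6
ref 14.865630119020551
ring z 0.2386821590245798
ring z 0.2340113146593269
t 51.4 p [0.4182 0.316  0.4182] yaw -89.9 x [ 0.003  0.002 -1.   ] F [-0.2 -0.2 -0.5] w 0.0852 j6 2.08
the job is handed in; nothing more can be done
None
```

I gauged and sorted all three handles and handed the job in at 51 s. There is no verdict to report, since the hand-in gives none.

| Handle, in clockwise order | Pin travel | Ring against bush | Tray |
|---|---|---|---|
| 1st | about 60 mm | about 15 mm above (short bore) | orange |
| 2nd | about 78 mm | flush (full bore) | green |
| 3rd | about 78 mm | flush (full bore) | green |

**Last checks:**
- **Handles:** each stands upright in its tray with the gripper open and clear above them. Neither tray had been knocked when I placed the handles.
- **Pin:** up. The ring measured 0.239 m high, which agrees with its starting height of 0.234–0.239 m.
- **Table:** clicked in. The cups measured 12.9–15.6° (one station's cycle is 72°) against 13–15° at the start, so the table is within about 1° of a click.
- **Horseshoe and hammer:** undisturbed in the last picture, judged by eye only.

**What went wrong on the way:**
- On the second turn the knob slipped and the table stopped about 7° short. The pin then landed on that handle's rim at about 36 N. I pulled it up, turned the table on to the click and gauged again.
- During the first gauging the push peaked at about 40 N, applied by the fingers gripping the pin knob.

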